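Photometer check: green filter in, red check glass pulled into the beam and held

ROBOT

A 6-joint arm with a two-finger parallel gripper is mounted at the origin on a cart in front of the work surface, level with it; the furniture and walls round the work are solid. World frame = base frame: x ahead of the robot, y to its left, z up, the work surface at z = 0. Lengths are in m, angles in rad, forces in N, time in s.
With the tool pointing down it reaches from about 0.3 to 0.775 m from the base axis. Payload 14.6 kg.
Tool frame: the origin (TCP) lies between the finger pads, 19 mm behind the fingertips; this is the grasp point; z points along the fingers, x is the direction in which the jaws open and shut, and the axes are right-handed (so a half turn about z gives the same grasp; the last joint's range is limited). The gripper opens to 94 mm and grips with 3 to 60 N. Pads are 16 mm wide; open, the fingers measure 119 mm over their backs; the gripper's body (75 mm by 177 mm) begins 78 mm behind the grasp point.
Start: joints at [-1.281, 0.3, 1.521, -0, 1.321, -0.067], TCP at [0.192, -0.515, 0.224] pointing down, gripper open.
Joint ranges: [-3.03, 3.03], [-0.79, 2.21], [0.23, 2.52], [-1.04, 4.18], [0, 3.07], [-2.55, 2.55]. Speed limits (rad/s): [2.22, 2.22, 2.57, 3.14, 3.14, 3.14].

INTERFACE

Orientations are given as [roll, pitch, yaw] about the fixed x, y, z axes, in that order (R = Rz(yaw) Ry(pitch) Rx(roll)).
In Python, from station import ctrl, imaging gives the robot as it stands.
- The arm moves only by the shell command python3 -m handwheel 'ROWS' [OPENING] [FORCE]. ROWS is JSON, a list that holds one entry, the list of rows, each a list of 4 numbers: the shift along the tool's x, y, z in m, then the turn about the tool's z in rad. A call has 1 to 10 rows; each row shifts and turns the pose as measured when the row begins, along the tool's axes as they then stand; what a row does not reach is not made up. A row lasts 1/10 s, in which the tool goes at most 50 mm and 8.59 degrees, less where a joint would pass 70% of its speed; a pose out of reach is approached as far as the arm can. A call is refused whole if a number of a shift passes 0.05 or a number of a turn 0.15, either way. A call with a gripper value outside its range is refused whole. OPENING is the finger opening in m, from 0 to 0.094, set as the call begins (- or left out, the last holds). The fingers move at their own pace and stop on an object; FORCE is the grip in N (left out, the last holds). Time passes only in rows, so rows that do not move let the fingers close. It gives the time, the measured TCP pose, the force and the opening at its end, in the units of the state.
- ctrl.get_obs(): the state, without advancing time (a new reading comes with each control period).
- imaging.camera(name): name is "scene" or "top" or "wrist"; returns the picture (420x560x3 uint8, red, green, blue); there is no depth.
- imaging.camera_model(name): a dict with "camera_matrix" (3x3 intrinsics, pixels), "position" and "attitude" of the camera in the world. Camera axes: x right, y up, looking along -z (the intrinsics and any distortion apply to the point x, -y, -z); pixel columns grow to the right and rows downward; lengths in m; the calibration is good to about 2 mm. The wrist camera is an equidistant fisheye: a pixel r from the principal point sees the ray r / f radians off the axis. A picture is of the moment at which its call begins: read the wrist's pose just before it. camera_model takes no time and is no camera call; for the wrist camera it gives the pose at the moment of the call.
- ctrl.hand_in(): hands the job in, once; it reports no verdict.
The state is a dict: "time_s": time; "qpos": joint angles; "joint_vel": joint speeds; "tau": joint torques, N m; "ee_pos": TCP position; "eef_rot": TCP orientation; "force": force on the tool from outside, world axes, zero at the start; "moment": the same for the moment, N m; "grip_width": finger opening in m.
Only numpy, scipy, OpenCV 4.12 (cv2) and the standard library are available. Lean on these libraries where they do the work, as an engineer would, in place of code of your own. Each camera call takes 0.05 s, during which the arm holds its last target. There are 200 camera calls.

TASK

Do the daily check of the small filter photometer: turn the filter dial on its deck until the green dot stands at the white index line, then draw the sprung carriage rod out of its right-hand end by the black knob until the red ring on the rod is level with the mouth of the guide bush. The spring pulls the rod back in, so finish still gripping the knob and keep the rod at that ring for the reading; leave the cups, bottles and pen where they are.

Things in the scene. Friction and masses are not known exactly. Their poses are not given: they have to be found in the camera images.
- photometer: light grey filter photometer, fixed: 140 (x) x 270 (y) x 120 mm high; origin under its centre. Own -x: front panel with display; own -y: right-hand end, where the carriage rod comes out. Right half of the deck: open channel along y with the check-glass carriage, between two dark blocks (tops 153 mm above the worktop, y -85 to -35 mm). Left half: filter dial.
- filter_dial (a joint): dial angle, rad: 0 = green dot exactly at the white index line; positive = turned anticlockwise seen from above; range -2.2 to 2.2. It starts 0.5 to 1.35 rad anticlockwise of the index. Light friction (0.05 N m), no detents, stays where it is left.
- dial_grip (a point): on the dial's vertical axis, 147 mm above the worktop: height to grip. Round ribbed black knob 40 mm across, 126 to 157 mm above the worktop, grip it in any direction; under it a black skirt 65 mm across, top at 126 mm, with seven coloured dots (anticlockwise from green: yellow, orange, red, white, violet, blue). In the photometer's frame x = -12, y = 70 mm.
- green_dot (a point): centre of the green dot on the dial skirt, 126 mm above the worktop, 27 mm from the dial axis
- dial_index (a point): inner end of the white index line on the deck, on the front (-x) side of the dial, 36 mm from its axis; the line is 16 mm long and points at the axis
- check_rod (a joint): how far the carriage rod is drawn out, m: 0 = home, end stop at 0.048. At 0.018 a black ring, at 0.036 the red ring is centred on the bush mouth. A spring draws the rod in: about 3.6 N at home, 8 N at 0.036. The rod moves along the photometer's -y.
- rod_knob (a point): grip point amid the rod's black knob, on the rod axis, 104 mm above the worktop: round grip 26 mm across, axis along the photometer's y; 16 mm outward of this point is a 33 mm flange, 17 mm inward the knob ends. 32 mm beyond the bush mouth when home. Take it from above, fingers closing along the photometer's x. Rod 10 mm thick.
- red_ring (a point): centre of the red ring (4 mm wide, 11 mm across) on the rod; moves with the rod
- bush_mouth (a point): centre of the mouth of the steel guide bush (20 mm across) at the right-hand end, on the rod axis, 104 mm above the worktop; in the photometer's frame x = 0, y = -143 mm
- sample_cup_1: white sample cup with yellow cap, 38 mm across, 51 mm high, standing on the worktop to the right; origin under its centre; leave alone
- sample_cup_2: white sample cup with white cap, 38 mm across, 51 mm high, standing on the worktop to the right; origin under its centre; leave alone
- control_fluid: small white bottle with violet cap, 28 mm across, 60 mm high, standing on the worktop to the right; origin under its centre; leave alone
- reagent_1: brown dropper bottle with green cap, 34 mm across, 74 mm high, standing on the worktop to the right; origin under its centre; leave alone
- pen_blue: blue pen lying on the worktop, 145 mm long, 12 mm thick; origin under its middle, long along its y; leave alone
- strip_analyser: light grey strip analyser with a small screen, fixed, directly behind the photometer: 231 (x) x 351 (y) x 154 mm high, origin under its centre; an obstacle only
- blood_analyser: large light grey analyser with a red lid, fixed, behind and to the right of the rod: 486 (x) x 396 (y) x 303 mm high, origin under its centre; an obstacle: pass over it or in front of it

How it is judged:
By the outcome, as a careful person would: the job done as asked, in the order asked, and still so for the second after the job is handed in, while the arm keeps its last pose, push and grip.
It also fails if it takes over 48 s, if anything falls off the work surface, if the arm or the gripper's body presses on something with over 40 N, if the wrist force passes 120 N, or if a joint passes its speed limit or range.

## Working session

There is one attempt and no reset: what is moved stays moved. The work goes in short steps, Python scripts to look and compute and a shell command to move; the robot and the scene stay as the last step left them, time stands still between calls to the robot, and variables do not carry over. Pictures are saved under pics/ and viewed, about 8 in all and at most 12, crops included, and the job is handed in when it is done.

```bash
mkdir -p pics
cat > h.py <<'E'
import numpy as np,cv2,json
from station import ctrl,imaging
def snap(n,f):
    m=imaging.camera_model(n); im=imaging.camera(n)
    cv2.imwrite(f'pics/{f}.png',im[:,:,::-1]); json.dump({k:np.array(v).tolist() if not isinstance(v,str) else v for k,v in m.items()},open(f'pics/{f}.json','w'))
    return m
E
python3 - <<'E'
from h import *
for n in("scene","top","wrist"): print(n,snap(n,n+"0"))
print(ctrl.get_obs())
a=[cv2.imread(f'pics/{n}0.png') for n in("scene","top")]
cv2.imwrite('pics/st.png',np.vstack(a)[:, :])
E
```

```text
scene {'camera_matrix': array([[436.84424856,   0.        , 285.42896542],
       [  0.        , 436.84424856, 211.89018667],
       [  0.        ,   0.        ,   1.        ]]), 'position': array([ 0.61573767, -0.64777501,  1.16006005]), 'attitude': array([ 0.5669291 , -0.00152799,  0.11274499])}
top {'camera_matrix': array([[504.56373908,   0.        , 274.76369087],
       [  0.        , 504.56373908, 209.4634572 ],
       [  0.        ,   0.        ,   1.        ]]), 'position': array([0.48756081, 0.0091822 , 1.52025212]), 'attitude': array([ 0.03548468,  0.00191611, -1.5561875 ])}
wrist {'camera_matrix': array([[325.1922621 ,   0.        , 283.17033413],
       [  0.        , 325.1922621 , 210.32741742],
       [  0.        ,   0.        ,   1.        ]]), 'position': array([ 0.27140034, -0.48544232,  0.38437127]), 'attitude': array([-2.92690156e-01,  6.57396802e-04, -1.21378879e+00])}
{'time_s': 0.15, 'qpos': array([-1.28055103e+00,  3.00339528e-01,  1.52140846e+00,  5.84440105e-06,
        1.32072901e+00, -6.66322391e-02]), 'joint_vel': array([ 0.00036232, -0.00173368, -0.00110281, -0.0004289 , -0.00213523,
        0.00100065]), 'tau': array([-1.58571106e-04, -5.31954825e+01, -3.52815020e+01,  7.07447785e-02,
        2.35843775e-02, -6.57454575e-05]), 'ee_pos': array([ 0.19207308, -0.51517997,  0.22383153]), 'eef_rot': array([-3.14152812e+00,  8.81998593e-04, -1.21392022e+00]), 'force': array([-0.8165699 , -0.41917666,  0.71307276]), 'moment': array([-0.01464655,  0.10812926, -0.01391587]), 'grip_width': 0.09398272876545112}
```

View pics/scene0.png

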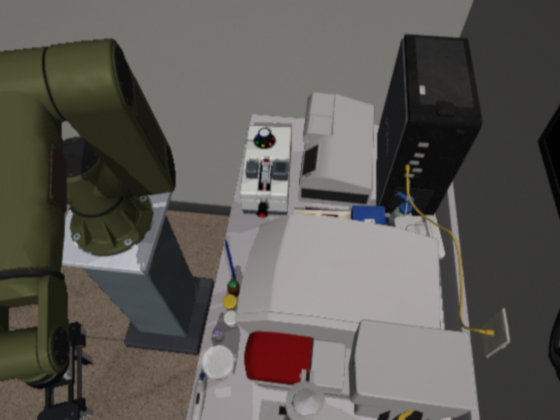

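View pics/top0.png

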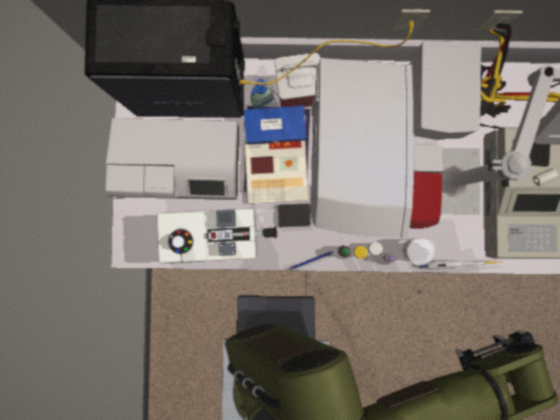

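The scene view shows the dial at about (264,135) and the rod knob at about (263,209). In the top view the dial is at about (180,241) and the knob at about (269,233). I'll enlarge both.

Run:
```python
import cv2,numpy as np
s=cv2.imread('pics/scene0.png')[115:225,225:305]; t=cv2.imread('pics/top0.png')[200:270,150:285]
s=cv2.resize(s,None,fx=5,fy=5,interpolation=2); t=cv2.resize(t,None,fx=5,fy=5,interpolation=2)
cv2.imwrite('pics/c1.png',s[:, :]); cv2.imwrite('pics/c2.png',t)
print(s.shape,t.shape)
```

```text
(550, 400, 3) (350, 675, 3)
```

View pics/c1.png

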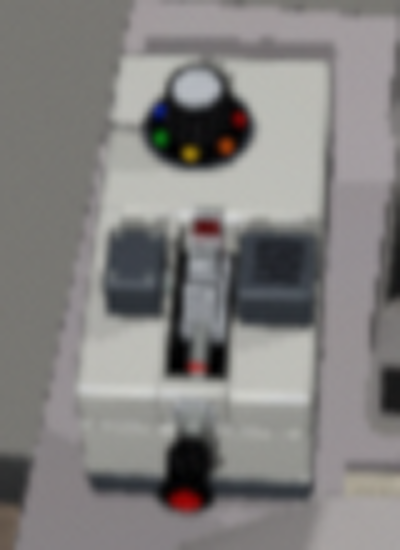

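View pics/c2.png

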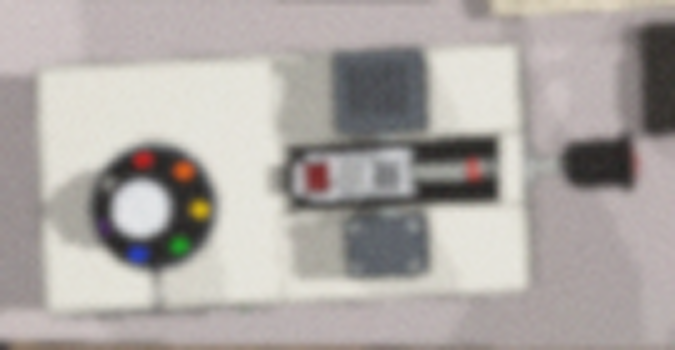

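The crops show the dial cap at scene (264,132) / top (178,241), and the knob barrel at scene (262,209) / top (269,232). Green dot: top crop (180,245). The shadow-like index line is near (157,290).

```bash
cat >> h.py <<'E'
from scipy.spatial.transform import Rotation as R
def ray(m,uv,fish=False):
    K=np.array(m['camera_matrix']); x=(uv[0]-K[0,2])/K[0,0]; y=(uv[1]-K[1,2])/K[1,1]
    if fish:
        r=np.hypot(x,y); s=np.sin(r)/r if r>1e-9 else 1; d=np.array([x*s,-y*s,-np.cos(r)])
    else: d=np.array([x,-y,-1.])
    d=R.from_euler('xyz',m['attitude']).apply(d); return np.array(m['position']),d/np.linalg.norm(d)
def tri(rs):
    A=sum(np.eye(3)-np.outer(d,d) for p,d in rs); b=sum((np.eye(3)-np.outer(d,d))@p for p,d in rs)
    X=np.linalg.solve(A,b); return X,[np.linalg.norm(np.cross(X-p,d)) for p,d in rs]
def atz(r,z): return r[0]+r[1]*(z-r[0][2])/r[1][2]
def proj(m,X,fish=False):
    K=np.array(m['camera_matrix']); v=R.from_euler('xyz',m['attitude']).inv().apply(np.array(X)-m['position']); a=np.array([v[0],-v[1],-v[2]])
    if fish:
        r=np.hypot(a[0],a[1]); t=np.arctan2(r,a[2]); q=a[:2]/r*t
    else: q=a[:2]/a[2]
    return q*K[0,0]+K[:2,2]
E
python3 - <<'E'
from h import *
ms=json.load(open('pics/scene0.json'));mt=json.load(open('pics/top0.json'))
S=lambda u,v:ray(ms,(u/5+224.6,v/5+114.6)); T=lambda u,v:ray(mt,(u/5+149.6,v/5+199.6))
cap=tri([S(197,86),T(140,208)]);kn=tri([S(188,463),T(596,163)]);sk=tri([S(200,128),T(153,206)])
print('cap',cap,'\nknob',kn,'\nskirt',sk)
for n,u,v,z in [('cap',140,208,.157),('skirt',153,206,.126),('green',180,245,.126),('yel',200,209,.126),('knob',596,163,.104),('rod-L',440,172,.104),('flange',632,163,.104),('FL',48,312,.12),('BL',40,68,.12),('BR',516,44,.12),('FR',527,290,.12),('idx',157,285,.12),('mouth',525,167,.104)]: print(n,atz(T(u,v),z).round(4))
E
```

```text
cap (array([0.44620754, 0.27427952, 0.15249681]), [np.float64(7.130407112691541e-05), np.float64(7.13040711269846e-05)]) 
knob (array([0.47358426, 0.02837407, 0.10473313]), [np.float64(0.0001835295635979497), np.float64(0.00018352956359793198)]) 
skirt (array([0.44638314, 0.27461896, 0.11363895]), [np.float64(6.163271557824116e-05), np.float64(6.163271557824006e-05)])
cap [0.4464 0.2734 0.157 ]
skirt [0.4467 0.2723 0.126 ]
green [0.4254 0.2569 0.126 ]
yel [0.4454 0.2463 0.126 ]
knob [0.4738 0.0284 0.104 ]
rod-L [0.4674 0.1158 0.104 ]
flange [0.4741 0.0082 0.104 ]
FL [0.3871 0.3303 0.12  ]
BL [0.5221 0.3378 0.12  ]
BR [0.5393 0.0736 0.12  ]
FR [0.4031 0.0653 0.12  ]
idx [0.4029 0.2703 0.12  ]
mouth [0.4709 0.0682 0.104 ]
```

```bash
python3 -m handwheel '[[[-0.005,-0.01,-0.045,-0.02],[-0.01,-0.03,-0.04,-0.06],[-0.01,-0.045,-0.03,-0.09],[-0.01,-0.05,-0.015,-0.1],[-0.005,-0.05,0,-0.1],[-0.003,-0.05,0,-0.1],[-0.003,-0.05,0,-0.1],[-0.003,-0.05,0,-0.1],[-0.003,-0.05,0,-0.1],[-0.003,-0.05,0,-0.1]]]'
```

```text
time_s: 1.15
ee_pos: [0.464, -0.1869, 0.3532]
eef_rot: [-3.136, 0.004, -0.32]
force: [0.8, -0.2, 0.2]
grip_width: 0.0941
```

```bash
python3 -m handwheel '[[[-0.003,-0.05,0,-0.1],[-0.003,-0.05,0,-0.1],[-0.003,-0.05,0,-0.1],[-0.003,-0.05,0,-0.1],[0,-0.05,0,-0.1],[0,-0.05,0.01,-0.1],[0,-0.05,0.02,-0.1],[0,-0.045,0.03,-0.1],[0,-0.03,0.03,-0.1],[0,-0.01,0.02,-0.06]]]'
python3 - <<'E'
from h import *
m=snap('wrist','w1'); print(m['position'],m['attitude'],ctrl.get_obs()['ee_pos'],ctrl.get_obs()['eef_rot'])
for X in [(.4465,.2725,.157),(.4105,.27,.12),(.4255,.257,.126)]: print(proj(m,X,True))
E
```

```text
time_s: 2.15
ee_pos: [0.4154, 0.2314, 0.2484]
eef_rot: [-3.134, -0.005, 0.688]
force: [-0.0, 0.3, -0.3]
grip_width: 0.0943
[0.36202836 0.29562933 0.40963226] [-0.28551705 -0.00462724  0.68768911] [0.41440902 0.23123296 0.24571603] [-3.13288272e+00 -1.12370438e-03  6.90472002e-01]
[343.62570962 207.11859717]
[305.12710698 173.73099752]
[308.95055078 196.31338049]
```

View pics/w1.png

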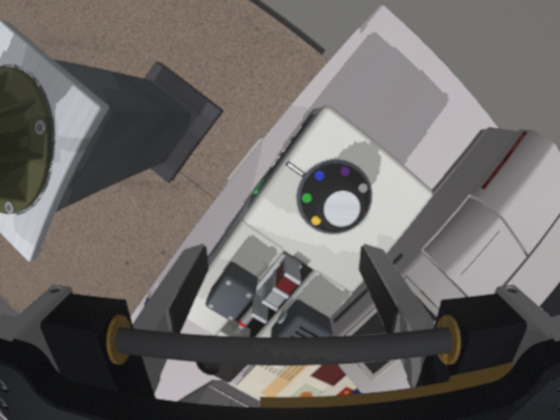

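The wrist picture shows the cap at (341.5,208), the green dot at (307,198), yellow at (316,220), blue at (319.5,175.5), violet at (345,171) and white at (362.5,187.5). The index line runs from (288,164) to about (304,176).

Run:
```python
from h import *
m=json.load(open('pics/w1.json'));mt=json.load(open('pics/top0.json'));ms=json.load(open('pics/scene0.json'))
W=lambda u,v:ray(m,(u,v),True)
print(tri([W(341.5,208),ray(mt,(140/5+149.6,208/5+199.6)),ray(ms,(197/5+224.6,86/5+114.6))]))
cap=atz(W(341.5,208),.157);D=[atz(W(*p),.126) for p in[(307,198),(316,220),(319.5,175.5),(345,171),(362.5,187.5)]]
from scipy.optimize import least_squares
k=np.array([0,1,-1,-2,-3])*2*np.pi/7;P=np.array(D)[:,:2]
f=lambda q:(P-np.c_[q[0]+.027*np.cos(q[2]+k),q[1]+.027*np.sin(q[2]+k)]).ravel()
s=least_squares(f,[.4465,.2725,3.7]);c=s.x[:2];print('cap',cap,'axis,greenang',s.x,'res mm',(s.fun*1000).round(1))
i1,i2=[atz(W(*p),.12)[:2] for p in[(304.5,176.5),(288,164)]]
for a in(i1,i2):print(a,np.linalg.norm(a-c),np.arctan2(*(a-c)[::-1])%(2*np.pi))
# front edge direction left/right
e1,e2=[atz(W(*p),.12)[:2] for p in[(326,107),(433,192)]];print('end dir',np.arctan2(*(e2-e1)[::-1]))
o=ctrl.get_obs();d=np.r_[c,.147]-o['ee_pos'];print('tool shift',R.from_euler('xyz',o['eef_rot']).inv().apply(d),o['eef_rot'])
```

```text
(array([0.44635185, 0.271989  , 0.15568535]), [np.float64(0.001331983722133649), np.float64(0.0016554912806256714), np.float64(0.0005430263316238733)])
cap [0.44563054 0.27081688 0.157     ] axis,greenang [0.44625387 0.27087121 3.78897051] res mm [ 0.4  0.1 -0.4  0.2  0.3 -0.   0.2 -0.1 -0.6 -0.2]
[0.41170795 0.26768951] 0.03469213523204452 3.233434194053586
[0.3928924  0.26699309] 0.05350221193159872 3.214141489047543
end dir 0.08139088431427108
tool shift [ 0.04968534 -0.00941623  0.09885769] [-3.13288272e+00 -1.12370438e-03  6.90472002e-01]
```

```bash
python3 -m handwheel '[[[0.03,-0.005,0,0],[0.02,-0.004,0.005,0],[0,0,0.03,0],[0,0,0.03,0],[0,0,0.025,0],[0,0,0.008,0]]]'
python3 - <<'E'
from h import *
o=ctrl.get_obs();print(o['ee_pos'],o['eef_rot'],R.from_euler('xyz',o['eef_rot']).inv().apply(np.array([.4463,.2712,.147])-o['ee_pos']))
E
```

```text
time_s: 2.8
ee_pos: [0.4501, 0.2711, 0.1478]
eef_rot: [-3.134, -0.003, 0.682]
force: [-1.3, -0.2, 0.6]
grip_width: 0.0939
[0.45008343 0.27112568 0.14782529] [-3.13384906 -0.00326163  0.682406  ] [-0.00289197 -0.00243735  0.00083476]
```

```bash
python3 -m handwheel '[[[-0.003,-0.0025,0,0],[0,0,0,0],[0,0,0,0],[0,0,0,0],[0,0,0,0],[0,0,0,0],[0,0,0,0]]]' 0.03 15
python3 - <<'E'
from h import *
o=ctrl.get_obs();print(o['ee_pos'],o['eef_rot'],o['force'],o['moment'],o['grip_width'])
E
```

```text
time_s: 3.5
ee_pos: [0.4471, 0.2705, 0.1525]
eef_rot: [-3.135, -0.005, 0.68]
force: [-22.2, -17.9, 12.5]
grip_width: 0.0416
[0.44713071 0.27051638 0.15254605] [-3.13487013 -0.0054922   0.67960644] [-22.15285549 -17.85462876  12.45971224] [-3.72489784  4.19862869  0.00758907] 0.04156020789571195
```

```bash
python3 -m handwheel '[[[-0.001,0,0,0],[-0.001,0,0,0]]]'
python3 - <<'E'
from h import *
o=ctrl.get_obs();print(o['ee_pos'],o['eef_rot'],o['force'],o['moment'],o['grip_width'])
snap('wrist','w2')
E
```

```text
time_s: 3.7
ee_pos: [0.4459, 0.2695, 0.1526]
eef_rot: [-3.135, -0.007, 0.68]
force: [12.1, 9.4, -9.9]
grip_width: 0.0397
[0.44591043 0.26950218 0.15264402] [-3.13500738 -0.00701756  0.67954678] [12.09231072  9.4279004  -9.91996453] [ 1.77229837 -2.27790956  0.01808921] 0.039725084407615165
```

View pics/w2.png

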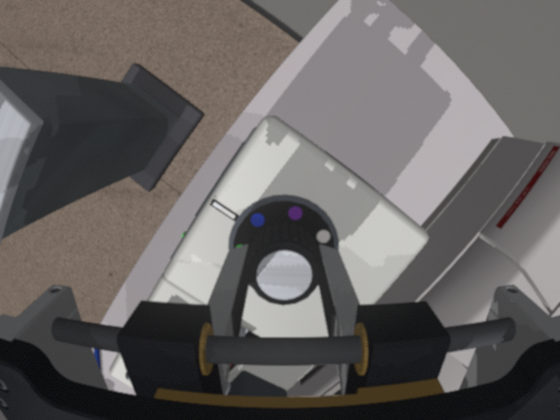

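The fingers hold the knob, with the cap at (284,275) and the index line at (213,203)–(238,216). Now I'll turn it clockwise.

```bash
python3 -m handwheel '[[[0,0,0,0.08],[0,0,0,0.1],[0,0,0,0.1],[0,0,0,0.1],[0,0,0,0.1],[0,0,0,0.08],[0,0,0,0]]]'
python3 - <<'E'
from h import *
o=ctrl.get_obs();print(o['ee_pos'],o['eef_rot'],o['force'],o['moment'],o['grip_width'])
E
```

```text
time_s: 4.45
ee_pos: [0.4456, 0.2695, 0.1526]
eef_rot: [-3.133, -0.002, 0.098]
force: [0.5, -0.6, -0.2]
grip_width: 0.0393
[0.44564003 0.26947532 0.15255323] [-3.13265801e+00 -1.62943227e-03  9.84631880e-02] [ 0.48262132 -0.55481048 -0.19065449] [-0.11009223 -0.09583205 -0.10567813] 0.039263657897818334
```

```bash
python3 -m handwheel '[[[0,0,0,0],[0,0,0,0],[0,0,0,0],[0,0,0,0],[0,0,-0.02,0],[0,0,-0.04,0],[0,0.02,-0.04,0],[0,0.02,-0.01,0],[0,0,0,0]]]' 0.08
python3 - <<'E'
from h import *
m=snap('wrist','w3'); o=ctrl.get_obs();print(o['ee_pos'],o['eef_rot'])
for X in [(.4463,.2712,.157),(.4105,.269,.12),(.474,.0284,.104)]: print(proj(m,X,True))
c=proj(m,(.4363,.2712,.126),True).astype(int);im=cv2.imread('pics/w3.png')
x,y=max(c[0]-65,0),max(c[1]-50,0);print(x,y);cv2.imwrite('pics/c3.png',cv2.resize(im[y:y+100,x:x+130],None,fx=6,fy=6,interpolation=2))
E
```

```text
time_s: 5.35
ee_pos: [0.4495, 0.2278, 0.2656]
eef_rot: [-3.134, -0.0, 0.109]
force: [-0.1, -0.3, -0.6]
grip_width: 0.0798
[0.44933932 0.22857356 0.26506013] [-3.13335781e+00 -6.10338889e-06  1.09265249e-01]
[284.7557646  165.54967378]
[246.86685529 158.26705766]
[284.9926139  352.46216059]
208 109
```

View pics/c3.png

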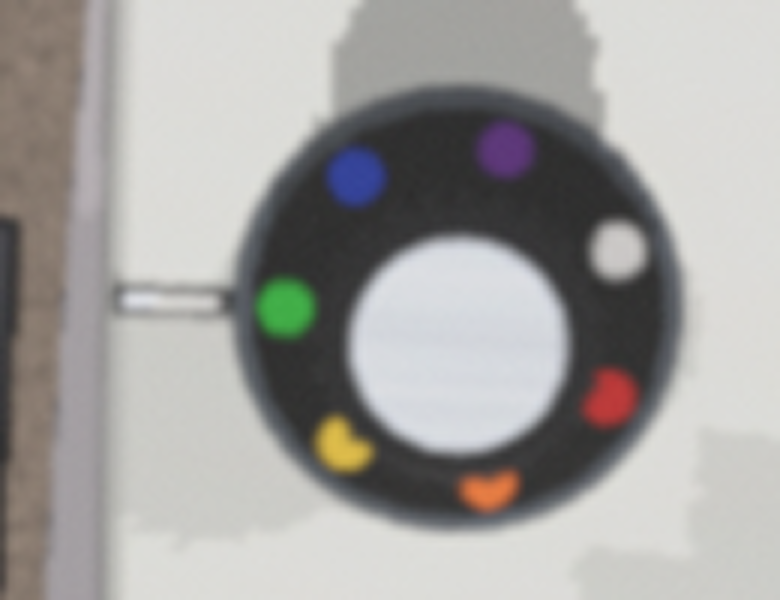

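The green dot at crop (286,308) stands right beside the index line, which runs (118,299)–(228,302). I'll put a number on what is left, and work out the rod approach.

Run:
```python
from h import *
from scipy.optimize import least_squares
m=json.load(open('pics/w3.json'));W=lambda u,v:ray(m,(u/6+207.58,v/6+108.58),True)
P=np.array([atz(W(*p),.126)[:2] for p in[(286,308),(356,178),(506,151),(618,250),(609,398)]])
k=np.array([0,-1,-2,-3,-4])*2*np.pi/7
s=least_squares(lambda q:(P-np.c_[q[0]+.027*np.cos(q[2]+k),q[1]+.027*np.sin(q[2]+k)]).ravel(),[.4465,.2725,3.2]);print(s.x,(s.fun*1e3).round(1))
for p in[(228,302),(118,299)]:
    a=atz(W(*p),.12)[:2]-s.x[:2];print(np.linalg.norm(a),np.arctan2(a[1],a[0])%(2*np.pi))
```

```text
[0.44580561 0.27046947 3.20224142] [ 0.2  0.2  0.1 -0.2  0.  -0.2 -0.2  0.  -0.1  0.1]
0.036545542467603394 3.202076810045485
0.054270524429852765 3.204122276148236
```

The dial is within about 0.002 rad of the index. Next is the rod, with a look from above it first.

```bash
python3 -m handwheel '[[[0,0.04,0,0.02],[0,0.05,0,0.025],[0,0.05,0,0],[0,0.05,0,0],[0,0.035,0,0],[0,0.005,0,0]]]' 0.06
python3 - <<'E'
from h import *
m=snap('wrist','w4'); o=ctrl.get_obs();print(o['ee_pos'],o['eef_rot'])
for X in [(.4733,.0275,.104)]: print(proj(m,X,True))
E
```

```text
time_s: 6.0
ee_pos: [0.4665, -0.0031, 0.2568]
eef_rot: [-3.132, 0.008, 0.07]
force: [0.7, 0.1, -0.1]
grip_width: 0.06
[ 0.46652598 -0.00236317  0.25675779] [-3.13195438  0.00820888  0.07037897]
[293.32426063 172.71767554]
```

View pics/w4.png

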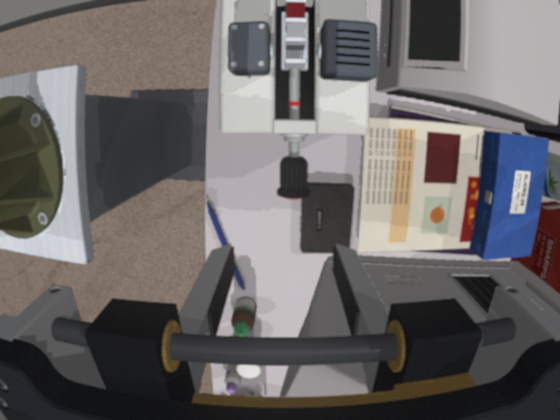

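The wrist picture shows the rod straight up the image at column about 294. The knob barrel runs from (294,157) to the flange at (293,192), with its middle near (294,172). The bush mouth is at about (294,138). There is a dark box beside the knob, with corners (303,185) and (301,250).

Run:
```python
from h import *
m=json.load(open('pics/w4.json'));mt=json.load(open('pics/top0.json'))
W=lambda u,v:ray(m,(u,v),True);T=lambda u,v:ray(mt,(u/5+149.6,v/5+199.6))
print('box corner',tri([W(303,185),T(640,132)]))
print('knob flange',tri([W(293.5,187),T(630,163)]))
for p in[(294,172),(294,158),(293.5,186),(294,138),(294,104)]:print(p,atz(W(*p),.104))
o=ctrl.get_obs();print(R.from_euler('xyz',o['eef_rot']).inv().apply(np.array([.4735,.028,.104])-o['ee_pos']))
```

```text
box corner (array([0.48997242, 0.00319586, 0.03879476]), [np.float64(0.0017914443846846284), np.float64(0.0017914443846845762)])
knob flange (array([0.4745586 , 0.00951295, 0.08723655]), [np.float64(0.0007006292907845872), np.float64(0.0007006292907847237)])
(294, 172) [0.47390446 0.02826012 0.104     ]
(294, 158) [0.47284736 0.04203744 0.104     ]
(293.5, 186) [0.4744977  0.01424737 0.104     ]
(294, 138) [0.47137797 0.06148126 0.104     ]
(294, 104) [0.46895949 0.09428319 0.104     ]
[ 0.01034557 -0.02832467  0.15295812]
```

```bash
python3 -m handwheel '[[[0.01,-0.028,0.01,0.008],[0,0,0.03,0],[0,0,0.04,0],[0,0,0.03,0],[0,0,0,0]]]'
python3 - <<'E'
from h import *
o=ctrl.get_obs();print(o['ee_pos'],o['eef_rot'],R.from_euler('xyz',o['eef_rot']).inv().apply(np.array([.4738,.028,.104])-o['ee_pos']))
E
```

```text
time_s: 6.55
ee_pos: [0.4734, 0.0349, 0.1412]
eef_rot: [-3.131, 0.01, 0.066]
force: [0.1, -0.2, 0.4]
grip_width: 0.0599
[0.47340103 0.03491586 0.14122449] [-3.13062184  0.00988558  0.06604928] [0.00030962 0.00733505 0.03714502]
```

```bash
python3 -m handwheel '[[[0,0.007,0.02,0],[0,0,0.016,0],[0,0,0,0]]]'
python3 - <<'E'
from h import *
o=ctrl.get_obs();print(o['ee_pos'],o['eef_rot'],R.from_euler('xyz',o['eef_rot']).inv().apply(np.array([.4738,.028,.104])-o['ee_pos']))
E
```

```text
time_s: 6.85
ee_pos: [0.4744, 0.0316, 0.1065]
eef_rot: [-3.13, 0.009, 0.07]
force: [-1.0, 0.1, 0.7]
grip_width: 0.0596
[0.4744463  0.03156691 0.10647038] [-3.13015699  0.00903768  0.06971154] [-0.00087082  0.00354134  0.00243801]
```

```bash
python3 -m handwheel '[[[-0.001,0.0035,0.0025,0.005],[0,0,0,0],[0,0,0,0],[0,0,0,0],[0,0,0,0]]]' 0.015 35
python3 - <<'E'
from h import *
o=ctrl.get_obs();print(o['ee_pos'],o['eef_rot'],o['force'],o['moment'],R.from_euler('xyz',o['eef_rot']).inv().apply(np.array([.4738,.028,.104])-o['ee_pos']))
E
```

```text
time_s: 7.35
ee_pos: [0.4732, 0.029, 0.1078]
eef_rot: [-3.13, 0.011, 0.066]
force: [-12.4, -2.3, 9.8]
grip_width: 0.0246
[0.47320012 0.02895671 0.1077506 ] [-3.13046327  0.0105619   0.06600028] [-12.44049298  -2.27260156   9.8037044 ] [-0.35016032  2.25188044  0.03708155] [0.00057506 0.00103581 0.00373344]
```

```bash
python3 -m handwheel '[[[0,0.01,0,0],[0,0.01,0,0],[0,0.009,0,0],[0,0.004,0,0]]]'
python3 - <<'E'
from h import *
o=ctrl.get_obs();d=o['ee_pos']-np.array([.4732,.02896,.10775]);print(o['ee_pos'],o['eef_rot'],o['force'],o['moment'],d@[.0615,-.998,0])
E
```

```text
time_s: 7.75
ee_pos: [0.475, -0.0023, 0.1079]
eef_rot: [-3.126, 0.011, 0.066]
force: [1.4, 7.8, -2.9]
grip_width: 0.0252
[ 0.47502562 -0.00230289  0.10788468] [-3.12564635  0.01064273  0.06644977] [ 1.44181261  7.82402101 -2.94697228] [ 1.38523405 -0.08317404  0.01036073] 0.03131263577727024
```

```bash
python3 -m handwheel '[[[0,0.004,0,0],[0,0.002,0,0]]]'
python3 - <<'E'
from h import *
m=snap('wrist','w5');o=ctrl.get_obs();d=o['ee_pos']-np.array([.4732,.02896,.10775]);print(o['ee_pos'],o['eef_rot'],o['force'],d@[.0615,-.998,0])
c=proj(m,(.4717,.061,.104),True);print(c);im=cv2.imread('pics/w5.png');x,y=int(c[0])-50,max(int(c[1])-40,0);print(x,y)
cv2.imwrite('pics/c5.png',cv2.resize(im[y:y+75,x:x+100],None,fx=8,fy=8,interpolation=2))
E
```

```text
time_s: 7.95
ee_pos: [0.4753, -0.0072, 0.1079]
eef_rot: [-3.122, 0.011, 0.066]
force: [2.0, 7.7, -3.0]
grip_width: 0.0247
[ 0.47534477 -0.00731556  0.10786941] [-3.12240589  0.01074127  0.06581388] [ 1.44236173  7.89811088 -2.77350198] 0.036334916178655315
[284.64341396 147.52385376]
234 107
```

View pics/c5.png

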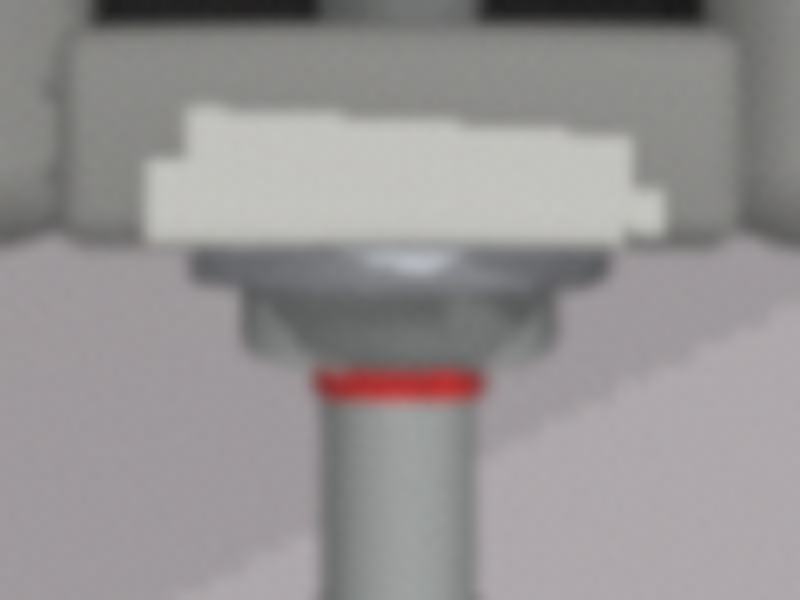

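The red ring shows below the bush edge at crop (400,385). About 2 mm of its 4 mm is visible, so it is centred on the mouth. I'll check that it holds steady, using camera time.

Run:
```python
from h import *
for i in range(24):
    imaging.camera('wrist')
    if i%6==5:
        o=ctrl.get_obs();d=o['ee_pos']-np.array([.4732,.02896,.10775]);print(o['time_s'],d@[.0615,-.998,0],o['force'],o['grip_width'])
m=snap('wrist','w6');im=cv2.imread('pics/w6.png');a=cv2.imread('pics/w5.png');print(np.abs(im.astype(int)-a)[147:165,265:305].max())
c=im[107:182,234:334]; d=im[:,:]; 
top=imaging.camera('top')[:,:,::-1];t=cv2.resize(top[200:270,150:285],None,fx=4,fy=4,interpolation=2)
c=cv2.resize(c,(405,300),interpolation=2);w=np.zeros((580,540,3),np.uint8);w[:280]=t;w[280:,:405]=c;cv2.imwrite('pics/c6.png',w)
```

```text
8.3 0.03601797988342301 [ 1.465037    8.33028404 -3.08843743] 0.02468069451939688
8.6 0.035988866102429004 [ 0.61318843  8.16680129 -3.69633511] 0.024690309471116306
8.9 0.03600157543228193 [ 0.83620551  8.09764706 -2.8855995 ] 0.024563262742226668
9.2 0.03599901458358505 [ 1.48271674  7.89638084 -3.27109076] 0.024552214503244282
23
```

View pics/c6.png

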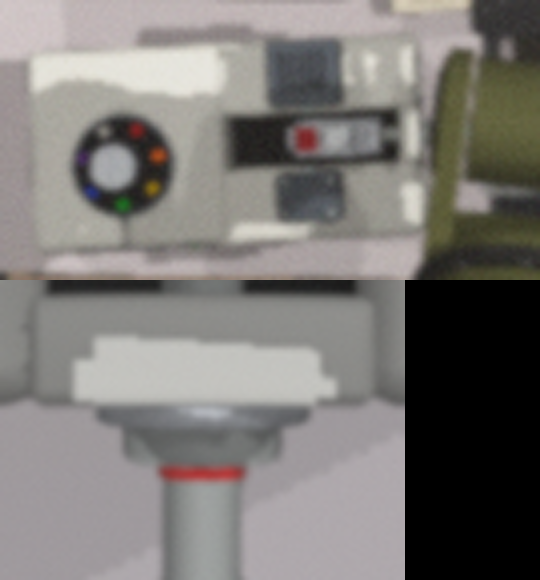

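The rod is steady at 36.0 mm for over a second with about 8 N of spring force. The ring is half out of the mouth, and the green dot (123,203) still stands at the index line (124,225). Handing in.

```bash
python3 -c "
from station import ctrl
print(ctrl.hand_in())"
```

```text
the job is handed in; nothing more can be done
None
```

I turned the filter dial so the green dot stands at the white index line. Then I drew the carriage rod out to the red ring, and I handed in with the gripper still holding the knob.

**Dial:** I turned it clockwise by about 0.58 rad. In the wrist picture afterwards, the green dot was within about 0.002 rad of the line. The top view taken at the end, with the rod drawn, showed it still there.

**Rod:** The gripper had drawn the knob 36.0 mm, and this stayed steady for about a second before hand-in. The measured pull was about 8 N, as expected at the ring. About 2 mm of the 4 mm ring showed outside the bush mouth, so the ring is centred there. The grip is set to 35 N.

**Time and forces:** I handed in at about 9.3 s of the 48 s. While closing on the dial knob slightly off-centre, the force on the tool read about 31 N for a moment. I eased it off before turning.

**Other items:** The arm passed over or in front of the cups, bottles and pen. I did not check their positions in a final picture.

No check failed or disagreed.

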